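Fold the retaining flap down and shut the parts case

ROBOT

A 6-joint arm with a two-finger parallel gripper is mounted at the origin on a cart in front of the work surface, level with it; the furniture and walls round the work are solid. World frame = base frame: x ahead of the robot, y to its left, z up, the work surface at z = 0. Lengths are in mm, angles in rad, forces in N, time in s.
With the tool pointing down it reaches from about 350 to 775 mm from the base axis. Payload 7.3 kg.
Tool frame: the origin (TCP) lies at the very end of the fingers, on their centre line; the grasp point (between the pads) lies 19 mm behind it (bot.grip_point_offset is the distance from the TCP to the grasp point, in mm); z points along the fingers, y is the line along which they close (so a half turn about z gives the same grasp; the last joint's range is limited). The gripper opens to 92 mm and grips with 3 to 60 N. Pads are 19 mm wide; open, the fingers measure 130 mm over their backs; the gripper's body (75 mm by 190 mm) begins 47 mm behind the grasp point.
Start: joints at [-1.341, 0.342, 1.524, -0, 1.275, -0.146], TCP at [192.707, -488.374, 226.741] pointing down, gripper open.
Joint ranges: [-2.53, 2.53], [-0.77, 2.02], [0.04, 2.7], [-1, 4.14], [0.28, 2.66], [-3.11, 3.11]. Speed limits (rad/s): [2.57, 2.57, 3.14, 3.14, 3.14, 3.14].

INTERFACE

Orientations are given as [roll, pitch, yaw] about the fixed x, y, z axes, in that order (R = Rz(yaw) Ry(pitch) Rx(roll)).
In Python, from plant import bot gives the robot as it stands. The module is installed in compiled form; this text tells all that it offers.
- The arm moves only by the shell command python3 -m jog 'ROWS' [OPENING]. ROWS is JSON, a list of rows, each a list of 6 numbers: the shift along the tool's x, y, z in mm, then the turn, a rotation vector about the tool's x, y, z in rad. In form: [[dx, dy, dz, rx, ry, rz], ...]. A call has 1 to 12 rows; each row shifts and turns the commanded pose from where the row before left it, along the tool's axes as they then stand; what a row does not reach is not made up. A row lasts 1/10 s, in which the tool goes at most 50 mm and 8.59 degrees, less where a joint would pass 70% of its speed; a pose out of reach is approached as far as the arm can. A call with a gripper value outside its range is refused whole. OPENING is the opening in per cent of the stroke, from 0 (shut) to 100 (fully open), set as the call begins (- or left out, the last holds). The fingers move at their own pace and stop on an object; the grip force is fixed at half the most. Time passes only in rows, so rows that do not move let the fingers close. It gives the time, the measured TCP pose, the force, the opening and the grip force at its end, in the units of the state.
- bot.get_obs(): the state, without advancing time (a new reading comes with each control period).
- bot.capture(name): name is "scene" or "side" or "wrist"; returns the picture (400x640x3 uint8, red, green, blue); there is no depth.
- bot.camera_model(name): a dict with "fx", "fy", "cx", "cy" (pixels), "dist_coeffs" ([k1, k2, p1, p2, k3] as OpenCV has them; the pictures are not rectified), "position" and "orientation" of the camera in the world; the wrist camera has in their place "T_tool_cam" (4x4, takes a point from camera to tool coordinates, whose origin is the TCP and whose axes are the flange's). Camera axes: x right, y down, z forward; pixel columns grow to the right and rows downward; lengths in mm; the calibration is good to about 2 mm. A picture is of the moment at which its call begins: read the wrist's pose just before it. camera_model takes no time and is no camera call.
- bot.close_job(): hands the job in; it is judged then, once.
Trained networks look in the newest picture that a camera, given by its name, has taken for a name from the list of things; names that differ only in an ending like _2 or _b are one class to them, and where a whole thing is asked for, a point or a joint stands for the part that bears it (a point fixed in the world has none). Each returns a list of dicts, best first, with "p" (0 to 1); they miss things now and then, are a little off and sometimes report something else, mostly with a low value. They report only what shows in the picture. A call takes as long as a camera call. They do not tell look-alikes from the thing itself.
- bot.outline_of(target, camera): "mask" (400x640 bool, what is visible of it) and "pixel" ([column, row] in pixels, amid what is visible of it).
The state is a dict: "time": time; "joint_positions": joint angles; "dq": joint speeds; "tau": joint torques, N m; "tool_pos": TCP position; "tcp_rot": TCP orientation; "contact_force": force on the tool from outside, world axes, zero at the start; "moment": the same for the moment, N m; "grip_width": finger opening in mm; "finger_force": force on a finger pad.
Only numpy, scipy, OpenCV 4.12 (cv2) and the standard library are available. Lean on these libraries where they do the work, as an engineer would, in place of code of your own. Each camera call takes 0.05 s, during which the arm holds its last target. There are 200 camera calls.

TASK

Close up the blue parts case on the bench: first push the upright orange flap down flat over the parts in the tray while the lid still stands open, then push the blue lid over until it is fully shut over it. Leave the bearing and spark plug lying in the case, and do not shift the jar or the tape measure beside it.

Things in the scene. Friction and masses are not known exactly. Their poses are not given: they have to be found in the camera images.
- case: blue open metal case, fixed to the bench, 130 mm deep (its x), 110 mm wide (its y), 60 mm high to the rim, walls 4 mm, floor 6 mm thick with its rubber mat; a small black carrying handle on the front stands out 17 mm at 26 mm height. Origin: centre of its underside; x points from its front (facing the robot, yaw varies) to the lid hinge at its rear, z up. The lid hinge line is at x = +65 mm, z = 60 mm, along y; the flap hinge line at x = -56 mm, z = 44.5 mm, along y
- lid (a joint): lid angle in rad: 0 fully shut on the rim, 1.57 upright, more when it leans back away from the robot (stop at 2.0). It starts standing open at 1.65 to 1.9. A stiff friction hinge (about 0.22 Nm, lid 0.25 kg): it stays where it is left and must be pushed all the way down. The upright flap blocks it
- lid_hinge (a point): point on the lid's hinge line, in the middle of the rear rim; turns with the lid: x points from the free edge to the hinge, z out of the lid's outer face
- lid_edge (a point): middle of the lid's free edge, on the outer face, 132 mm from the hinge. The lid is 132 x 112 mm; its inner rim lies in the plane of the hinge and its outer face 14 mm outside that plane
- flap (a joint): flap angle in rad: 0 folded down flat inside the case, 1.57 upright (stop at 1.6). It starts near upright, 1.35 to 1.55. A friction hinge (about 0.07 Nm, flap 0.06 kg): it stays where it is left; it folds away from the robot, towards the lid's hinge
- flap_hinge (a point): point on the flap's hinge line, in its middle, just inside the case's front wall, 44.5 mm above the bench
- flap_edge (a point): middle of the flap's free edge, 75 mm from its hinge. The flap is a flat orange plastic panel 75 mm long, 86 mm wide along the hinge, 4 mm thick; folded, its upper face is 46.5 mm above the bench, 13.5 mm below the case's rim
- bearing: steel ball bearing lying loose in the case under where the flap folds, 47 mm across, 14 mm high; origin at the centre of its underside
- plug: white and steel spark plug lying loose in the case, 21 x 70 x 18 mm; origin at the centre of its underside
- jar: small clear jar with a red lid standing loose beside the case (its right), 62 mm across, 80 mm high; origin at the centre of its underside
- tape_measure: yellow tape measure standing loose beside the case (its left), 34 x 79 x 64 mm; origin at the centre of its underside
Mind the look-alikes: they are no part of the job. Leave any green or purple look-alike of the tape_measure alone.

How it is judged (in metres and radians):
On the way, in this order (a step that is already met when the one before it is completed fails the run):
1. the flap is folded down flat (within 0.1 rad) while the lid still stands open (more than 1.0 rad) (value of joint flap below 0.1 rad and value of joint lid above 1 rad), for 0.2 s.
2. the lid is shut (within 0.05 rad) over the folded flap (value of joint lid below 0.05 rad and value of joint flap below 0.12 rad), for 0.2 s.
At the end, for the whole second after the job is handed in: the lid is shut within 0.05 rad and the flap beneath it folded within 0.12 rad; bearing and spark plug lie in the case within 30 mm of where they started, jar and tape measure stand within 20 mm of where they started (all of step 2 and distance of each of bearing, plug from where it was at the start of the episode below 0.03 m and distance of each of jar, tape_measure from where it was at the start of the episode below 0.02 m and angle between each of jar, tape_measure's own z axis and vertical below 0.2 rad); the robot touches nothing.
It fails at once if the bearing or the spark plug is lifted or dragged (more than 30 mm) (distance of any of bearing, plug from where it was at the start of the episode above 0.03 m).
It fails at once if the jar or the tape measure is shifted (more than 20 mm) or tipped (distance of any of jar, tape_measure from where it was at the start of the episode above 0.02 m or angle between any of jar, tape_measure's own z axis and vertical above 0.2 rad).
It fails at once if the lid is swung down (below 0.9 rad) while the flap still stands up (value of joint lid below 0.9 rad and value of joint flap above 0.3 rad).
It also fails if it takes over 51 s, if anything falls off the work surface, if the arm or the gripper's body presses on something with over 40 N, if the wrist force passes 120 N, or if a joint passes its speed limit or range.

## Working session

There is one attempt and no reset: what is moved stays moved. The work goes in short steps, Python scripts to look and compute and a shell command to move; the robot and the scene stay as the last step left them, time stands still between calls to the robot, and variables do not carry over. Pictures are saved under pics/ and viewed, at most 10 in all, crops included, and the job is handed in when it is done.

```bash
mkdir -p pics
cat > h.py <<'E'
import numpy as np, cv2
from scipy.spatial.transform import Rotation as R
from plant import bot
def cam(n):
    m=bot.camera_model(n); K=np.array([[m['fx'],0,m['cx']],[0,m['fy'],m['cy']],[0,0,1]]); return m,K,np.array(m['dist_coeffs'])
E
python3 - <<'E'
from h import *
for n in ("scene","side"):
    im=bot.capture(n); cv2.imwrite(f"pics/{n}0.png",im[:,:,::-1])
    m=bot.camera_model(n); print(n,m)
    for t in ("case","lid","flap","jar","tape_measure","bearing","plug"):
        print(t,[(round(o['p'],2),np.round(o['pixel']).tolist(),int(o['mask'].sum())) for o in bot.outline_of(t,n)])
print(bot.get_obs())
E
```

```text
scene {'fx': 363.22885964229613, 'fy': 363.22885964229613, 'cx': 322.62066777786947, 'cy': 200.99922925773367, 'dist_coeffs': array([-0.04411289,  0.        ,  0.        ,  0.        ,  0.        ]), 'position': array([ 296.73001006, -348.9827177 ,  681.89058387]), 'orientation': array([-2.38051079, -0.00967681, -0.460228  ])}
case [(0.91, [325.0, 211.0], 3435)]
lid [(0.85, [361.0, 195.0], 697)]
flap [(0.72, [297.0, 205.0], 210)]
jar [(0.59, [327.0, 260.0], 1124)]
tape_measure [(0.97, [293.0, 179.0], 571), (0.9, [393.0, 280.0], 834), (0.78, [255.0, 164.0], 575), (0.7, [344.0, 186.0], 308), (0.17, [329.0, 258.0], 1068)]
bearing [(0.49, [318.0, 215.0], 264)]
plug [(0.53, [325.0, 211.0], 3463)]
side {'fx': 479.071168290527, 'fy': 479.071168290527, 'cx': 316.1361262034219, 'cy': 201.58595121338774, 'dist_coeffs': array([-0.02946977,  0.        ,  0.        ,  0.        ,  0.        ]), 'position': array([ 414.41706145, -510.41924265,  669.80873593]), 'orientation': array([-2.26087171, -0.02100239, -0.21739318])}
case [(0.85, [304.0, 223.0], 4834), (0.75, [341.0, 208.0], 1449)]
lid [(0.65
[... 311 characters left out ...]
.8, 'joint_positions': array([-1.34103104e+00,  3.41946167e-01,  1.52408868e+00, -1.96797091e-05,
        1.27538796e+00, -1.45980731e-01]), 'dq': array([-5.42393465e-04, -1.78077461e-03, -1.00432654e-03,  2.04910546e-03,
       -2.98066444e-03, -1.64895090e-05]), 'tau': array([-1.62480879e-03, -4.31093645e+01, -2.44470370e+01,  7.18014501e-02,
        4.82281961e-02,  2.24508945e-07]), 'tool_pos': array([ 192.68815524, -488.38978283,  226.77243023]), 'tcp_rot': array([3.14142735e+00, 4.33348669e-05, 3.75751739e-01]), 'contact_force': array([ 0.56205452, -0.37532745, -0.21005579]), 'moment': array([ 0.01878091, -0.01729422, -0.0110855 ]), 'finger_force': 0.0, 'grip_width': 91.13287072725501}
```

```bash
ls pics
```

```text
scene0.png
side0.png
```

Run:
```python
import cv2
im=cv2.imread("pics/side0.png"); cv2.imwrite("pics/side_c.png",cv2.resize(im[110:350,180:450],None,fx=2.5,fy=2.5,interpolation=cv2.INTER_CUBIC)[:600,:800])
```

```text
(no output)
```

View pics/scene0.png

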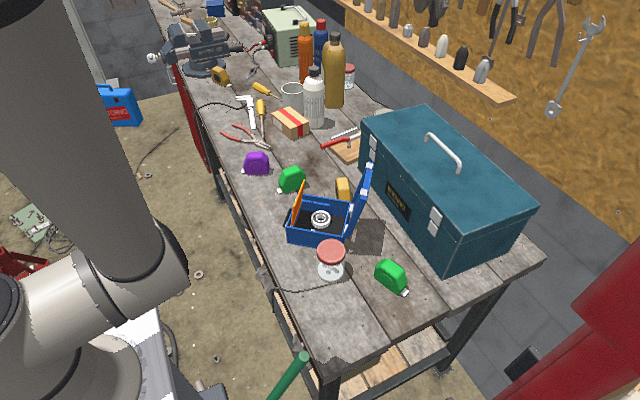

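View pics/side_c.png

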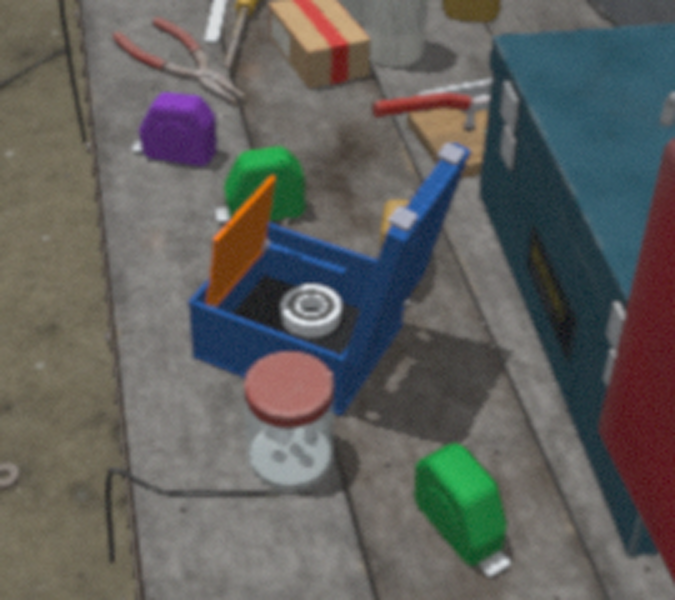

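The side view shows the orange flap upright at crop (240,240), with the blue lid open at (420,240) and the bearing at (311,310). The jar is at (290,410). The real yellow tape measure is mostly hidden at (395,215). The look-alikes are two green ones at (265,180) and (460,500) and a purple one at (178,130). I'll fit the case pose from the corners.

```bash
cat > fit.py <<'E'
from h import *
from scipy.optimize import least_squares
def proj(n,P):
    m,K,d=cam(n); C=R.from_euler('xyz',m['orientation']).as_matrix()
    rv=cv2.Rodrigues(C.T)[0]; t=-C.T@m['position']
    return cv2.projectPoints(np.array(P,float),rv,t,K,d)[0][:,0]
def lidp(s,y,h,a): # s from hinge to edge, h outward
    return [65-s*np.cos(a)+h*np.sin(a)*1.0, y, 60+s*np.sin(a)+h*np.cos(a)]
def flp(s,y,h,a): return [-56+s*np.cos(a)-h*np.sin(a),y,44.5+s*np.sin(a)+h*np.cos(a)]
def model(l,f):
    return dict(FR=[-65,-55,60],FRb=[-65,-55,0],FL=[-65,55,60],RRb=[65,-55,0],RR=[65,-55,60],RL=[65,55,60],
      fl=flp(75,43,0,f),fr=flp(75,-43,0,f),fb=flp(8,-43,0,f),
      liR=lidp(132,-56,0,l),liL=lidp(132,56,0,l),loR=lidp(132,-56,14,l),loL=lidp(132,56,14,l))
def world(p,names):
    x,y,w,l,f=p; M=model(l,f); c,s=np.cos(w),np.sin(w)
    return [[x+c*M[k][0]-s*M[k][1],y+s*M[k][0]+c*M[k][1],M[k][2]] for k in names]
E
python3 - <<'E'
from fit import *
obs=dict(FR=(192,300),FRb=(194,355),FL=(268,225),RRb=(340,412),fl=(275,178),fr=(212,238),loL=(468,152),liL=(445,147),liR=(393,213),loR=(414,222))
names=list(obs); uv=np.array([np.array(obs[k])/2.5+[180,110] for k in names])
r=least_squares(lambda p:(proj("side",world(p,names))-uv).ravel(),[550,-200,0.3,1.7,1.45],loss='soft_l1',x_scale=[10,10,.1,.1,.1])
print(r.x, dict(zip(names,np.round(proj("side",world(r.x,names))-uv,1).tolist())))
np.save("p.npy",r.x)
alln=list(model(1,1))
for n,(x0,y0,k) in dict(side=(200,140,4),scene=(260,140,4)).items():
    im=cv2.imread(f"pics/{n}0.png"); im=cv2.resize(im[y0:y0+150,x0:x0+200],None,fx=k,fy=k,interpolation=cv2.INTER_CUBIC)
    for u in proj(n,world(r.x,alln)): cv2.circle(im,tuple(int(v) for v in (u-[x0,y0])*k),4,(0,255,255),1)
    cv2.imwrite(f"pics/ov_{n}.png",im)
def ground(n,px,z):
    m,K,d=cam(n); q=cv2.undistortPoints(np.array([[px]],float),K,d)[0,0]
    v=R.from_euler('xyz',m['orientation']).as_matrix()@[*q,1]; return m['position']+v*(z-m['position'][2])/v[2]
print("jar top",ground("side",(180+289/2.5,110+380/2.5),80),ground("scene",(330.5,246),80))
print("tape",ground("scene",(344,188),32), "bearing",ground("side",(304,232),18))
E
```

```text
[543.76124784 152.06329795  -0.65994396   1.76312022   1.43465424] {'FR': [-0.7, 0.1], 'FRb': [0.3, 0.7], 'FL': [-3.0, -3.2], 'RRb': [2.6, 0.5], 'fl': [-0.6, -1.9], 'fr': [2.1, -0.1], 'loL': [1.3, -3.4], 'liL': [3.3, -4.7], 'liR': [-1.5, 5.2], 'loR': [-2.0, 5.5]}
jar top [512.51901805  35.95650105  80.        ] [514.57317574  40.99196918  80.        ]
tape [647.02150328 220.19452581  32.        ] bearing [554.04685462 169.88990218  18.        ]
```

View pics/ov_side.png

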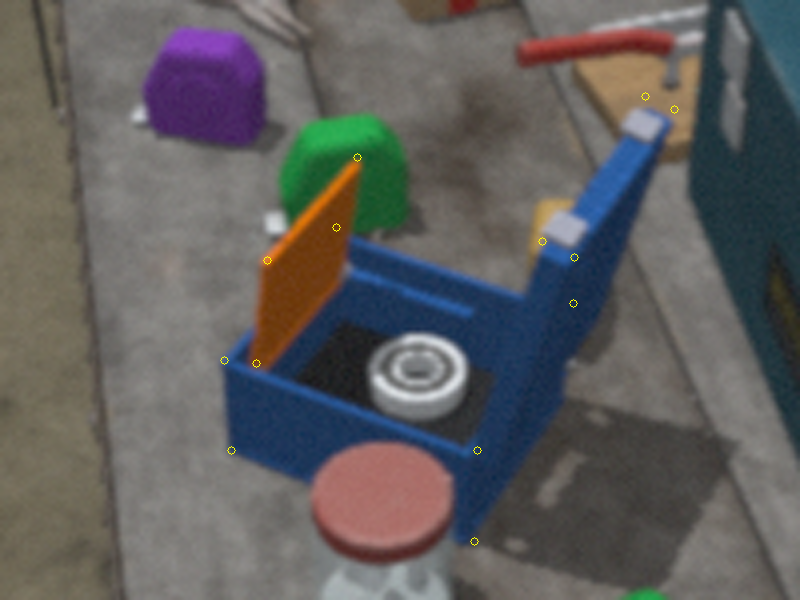

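View pics/ov_scene.png

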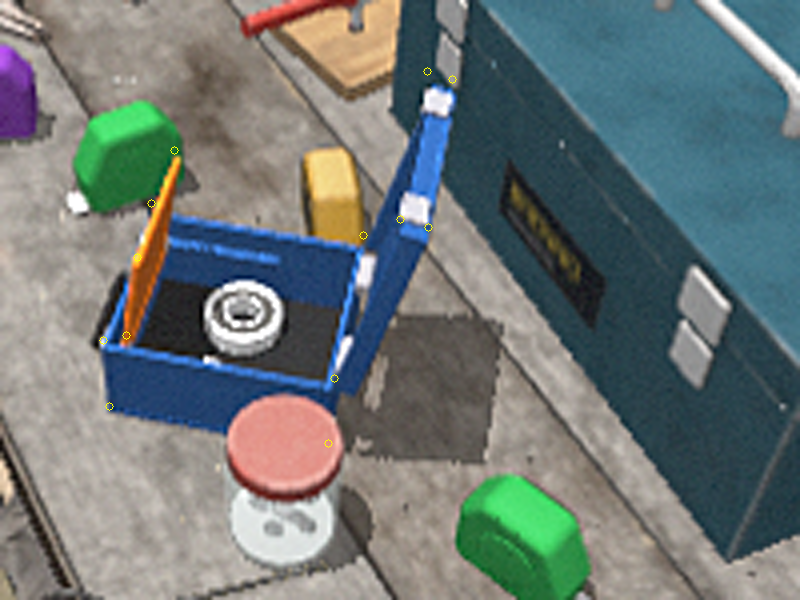

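Run:
```python
from fit import *
O=dict(side=dict(FR=(225,360),FRb=(230,452),RRb=(467,541),fl=(359,163),fr=(265,258),loR=(575,264),loL=(671,118)),
 scene=dict(FR=(103,346),FRb=(110,412),RR=(332,385),RL=(366,246),fl=(180,155),fr=(137,256),loR=(429,238),loL=(456,95)))
off=dict(side=(200,140),scene=(260,140)); alln=list(model(1,1))
def res(p):
    o=[]
    for n in O:
        ks=list(O[n]); uv=np.array([O[n][k] for k in ks])/4+off[n]
        o.append((proj(n,world(p,ks))-uv))
    return o
r=least_squares(lambda p:np.concatenate(res(p)).ravel(),[543,152,-.6,1.7,1.45],loss='soft_l1',x_scale=[10,10,.1,.1,.1])
print(r.x)
for n,e in zip(O,res(r.x)): print(n,dict(zip(O[n],np.round(e,1).tolist())))
np.save("p.npy",r.x)
for k,w in zip(alln,world(r.x,alln)): print(k,np.round(w))
m,K,d=cam("scene"); print(bot.camera_model("wrist")['T_tool_cam'])
a=r.x
def loc(P): 
    c,s=np.cos(a[2]),np.sin(a[2]); D=np.array(P[:2])-a[:2]; return [c*D[0]+s*D[1],-s*D[0]+c*D[1]]
print("jar,bearing,tape local",loc([513,38]),loc([554,170]),loc([647,220]))
```

```text
[542.69408223 149.01289304  -0.68238865   1.77011753   1.43281365]
side {'FR': [-0.7, 0.5], 'FRb': [-0.1, 0.2], 'RRb': [0.7, 1.6], 'fl': [0.1, -0.6], 'fr': [0.2, 1.3], 'loR': [-1.2, 0.5], 'loL': [1.3, 0.2]}
scene {'FR': [-0.2, -0.9], 'FRb': [-0.3, -0.9], 'RR': [0.1, -0.1], 'RL': [0.1, -1.0], 'fl': [-0.5, -0.5], 'fr': [-0.1, 1.2], 'loR': [-0.2, -0.5], 'loL': [0.4, -2.0]}
FR [458. 147.  60.]
FRb [458. 147.   0.]
FL [527. 233.  60.]
RRb [558.  65.   0.]
RR [558.  65.  60.]
RL [628. 151.  60.]
fl [534. 211. 119.]
fr [480. 144. 119.]
fb [473. 150.  52.]
liR [578.  48. 189.]
liL [649. 135. 189.]
loR [589.  39. 187.]
loL [659. 126. 187.]
[[ 2.52563514e-04 -9.54822644e-01 -2.97176135e-01  8.02842894e+01]
 [ 9.99999739e-01  3.99887424e-05  7.21394711e-04  3.51654643e-01]
 [-6.76920305e-04 -2.97176240e-01  9.54822405e-01 -1.58196261e+02]
 [ 0.00000000e+00  0.00000000e+00  0.00000000e+00  1.00000000e+00]]
jar,bearing,tape local [np.float64(46.96547966299309), np.float64(-104.88014426693515)] [np.float64(-4.461321987033127), np.float64(23.417494339739378)] [np.float64(36.180623409990204), np.float64(120.87123862052817)]
```

```bash
python3 -m jog '[[0,0,-3,0,0,-0.149],[0,0,-3,0,0,-0.149],[0,0,-3,0,0,-0.149],[0,0,-3,0,0,-0.149],[0,0,-3,0,0,-0.149],[0,0,-3,0,0,-0.149],[0,0,-3,0,0,-0.149],[0,0,-3,0,0,-0.149],[0,0,-3,0,0,-0.149],[0,0,-3,0,0,-0.149],[0,0,-3,0,0,-0.149],[0,0,-3,0,0,-0.149]]' 0
python3 -m jog '[[0,0,0,0,0,-0.149],[0,0,0,0,0,-0.149],[0,0,0,0,0,0]]'
cat >> fit.py <<'E'
def ground(n,px,z):
    m,K,d=cam(n); q=cv2.undistortPoints(np.array([[px]],float),K,d)[0,0]
    v=R.from_euler('xyz',m['orientation']).as_matrix()@[*q,1]; return m['position']+v*(z-m['position'][2])/v[2]
def loc(P):
    a=np.load("p.npy"); c,s=np.cos(a[2]),np.sin(a[2]); D=np.array(P[:2])-a[:2]; return np.round([c*D[0]+s*D[1],-s*D[0]+c*D[1],P[2]],1)
E
python3 - <<'E'
from fit import *
print("box base",loc(ground("scene",(442.5,279.5),0)),loc(ground("scene",(357.5,167.5),0)))
b=ground("scene",(442.5,279.5),0)
for z in (120,150,180,210,240): # which height puts top corner (438,232) above base corner
    g=ground("scene",(430,245),z); print(z,g-b)
o=bot.get_obs(); print(o['tool_pos'],o['tcp_rot'],loc(o['tool_pos']),o['joint_positions'])
E
```

```text
time: 2.0
tool_pos: [192.7, -488.3, 262.9]
tcp_rot: [-3.142, 0.0, 2.17]
contact_force: [0.5, 0.7, -0.2]
grip_width: 2.3
finger_force: 0.0
time: 2.3
tool_pos: [192.7, -488.4, 262.8]
tcp_rot: [-3.141, 0.0, 2.463]
contact_force: [0.1, -0.5, -0.3]
grip_width: 0.6
finger_force: 0.0
box base [291.6 -76.4   0. ] [ 54.2 244.8   0. ]
120 [-47.04688254  26.93565955 120.        ]
150 [-67.17823131  11.89570033 150.        ]
180 [-87.30958007  -3.1442589  180.        ]
210 [-107.44092884  -18.18421812  210.        ]
240 [-127.57227761  -33.22417735  240.        ]
[ 192.71385211 -488.36122708  262.76459721] [-3.14149229e+00  9.22207062e-05  2.46313334e+00] [ 130.4 -715.4  262.8] [-1.34096816e+00  3.16029824e-01  1.46083063e+00 -2.28933554e-05
  1.36459776e+00 -2.23330048e+00]
```

```bash
python3 -m jog '[[0,20,0,0,0,0],[0,45,0,0,0,0],[0,45,0,0,0,0],[0,45,0,0,0,0],[0,45,0,0,0,0],[0,45,0,0,0,0],[0,45,0,0,0,0],[0,45,0,0,0,0],[15,40,0,0,0,0],[25,40,0,0,0,0],[25,40,0,0,0,0],[25,40,0,0,0,0]]'
python3 -m jog '[[25,40,0,0,0,0],[25,40,0,0,0,0],[25,40,5,0,0,0],[20,40,20,0,0,0],[20,40,30,0,0,0],[10,15,30,0,0,0],[0,5,25,0,0,0],[0,0,10,0,0,0],[0,0,0,0,0,0],[0,0,0,0,0,0]]'
python3 - <<'E'
from fit import *
o=bot.get_obs(); print(o['tcp_rot'],loc(o['tool_pos']),o['joint_positions'])
im=bot.capture("scene"); x0,y0=230,100; c=im[y0:y0+200,x0:x0+260]; cv2.imwrite("pics/s1.png",cv2.resize(c,None,fx=3,fy=3,interpolation=cv2.INTER_CUBIC)[:,:,::-1])
E
```

```text
time: 3.5
tool_pos: [433.8, -45.0, 262.8]
tcp_rot: [3.141, 0.0, 2.457]
contact_force: [0.4, -0.6, -0.3]
grip_width: 0.4
finger_force: 0.0
time: 4.5
tool_pos: [474.9, 199.3, 145.9]
tcp_rot: [3.141, 0.001, 2.46]
contact_force: [0.7, 0.8, 1.2]
grip_width: 0.4
finger_force: 0.0
[3.14054514e+00 9.83950500e-04 2.45960465e+00] [-84.3  -3.7 145.9] [ 2.48555287e-01  4.04338495e-01  1.67133396e+00 -1.86716454e-04
  1.06449235e+00 -6.40163124e-01]
```

View pics/s1.png

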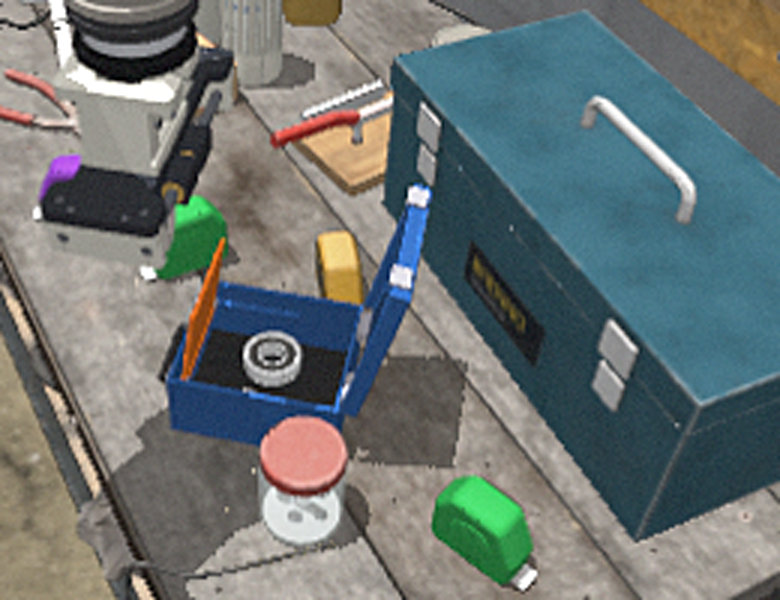

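Run:
```python
from fit import *
o=bot.get_obs(); t=o['tool_pos']; Rt=R.from_euler('xyz',o['tcp_rot']).as_matrix()
for q in ([0,0,0],[0,0,-66],[80,0,-158]):print(q,(proj("scene",[t+Rt@q])-[230,100])*3)
im=bot.capture("side"); x0,y0=180,60; c=im[y0:y0+200,x0:x0+260]; cv2.imwrite("pics/s2.png",cv2.resize(c,None,fx=3,fy=3,interpolation=cv2.INTER_CUBIC)[:,:,::-1])
print((proj("side",[t])-[180,60])*3)
```

```text
[0, 0, 0] [[153.92108046 241.25343955]]
[0, 0, -66] [[146.66473045 169.77344478]]
[80, 0, -158] [[12.91524023 37.17248054]]
[[236.7342409  347.08017215]]
```

View pics/s2.png

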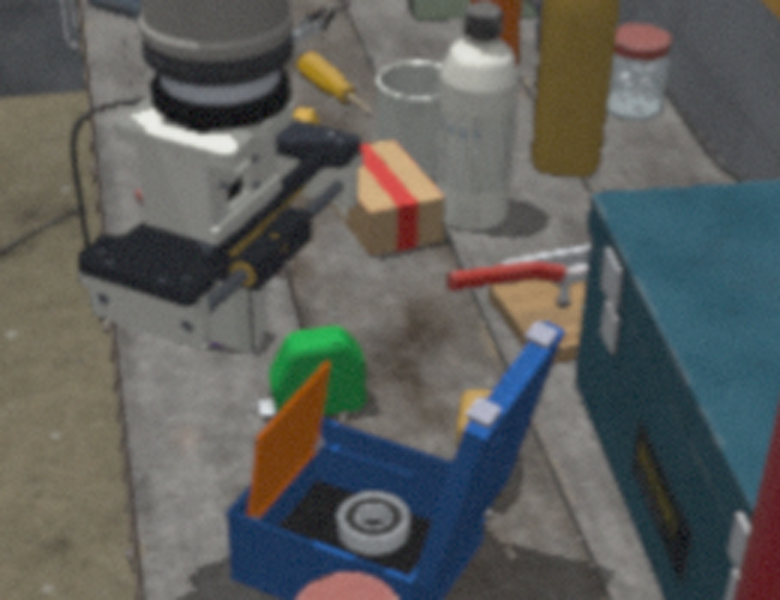

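The flap and lid are still as fitted. The gripper body's near end, at about (180,300), covers the fingertips, whose projection is (237,347). I'll check that the body box agrees with this.

Run:
```python
from fit import *
o=bot.get_obs(); t=o['tool_pos']; Rt=R.from_euler('xyz',o['tcp_rot']).as_matrix()
for q in ([37,-95,-66],[-37,-95,-66],[-37,95,-66],[37,-95,-90]):print(q,(proj("side",[t+Rt@q])-[180,60])*3)
```

```text
[37, -95, -66] [[ 79.32530393 322.21058408]]
[-37, -95, -66] [[193.88821089 360.6504458 ]]
[-37, 95, -66] [[363.29769035 196.97108272]]
[37, -95, -90] [[ 73.64031647 285.53701909]]
```

```bash
python3 -m jog '[[0,3,14,0,0,0],[0,0,14,0,0,0],[0,0,14,0,0,0],[-12,0,0,0,0,0],[-12,0,0,0,0,0],[-7,0,1.5,0,0,0],[-7,0,1.5,0,0,0],[-5.5,0,2.5,0,0,0],[-5.5,0,2.5,0,0,0],[0,0,0,0,0,0]]'
python3 - <<'E'
from fit import *
print(loc(bot.get_obs()['tool_pos']))
E
```

```text
time: 5.6
tool_pos: [514.8, 170.7, 94.5]
tcp_rot: [-3.141, 0.0, 2.461]
contact_force: [-0.6, 0.7, 0.8]
grip_width: 0.6
finger_force: 0.0
[-35.4  -0.7  94.5]
```

```bash
python3 -m jog '[[-5,0,3.5,0,0,0],[-5,0,3.5,0,0,0],[-4,0,4.4,0,0,0],[-4,0,4.4,0,0,0],[-3,0,5,0,0,0],[-3,0,5,0,0,0],[-2,0,5.5,0,0,0],[-2,0,5.5,0,0,0],[-1,0,5,0,0,0],[-0.5,0,4,0,0,0],[0,0,2.5,0,0,0],[0,0,0,0,0,0]]'
python3 - <<'E'
from fit import *
print(loc(bot.get_obs()['tool_pos']))
E
```

```text
time: 6.8
tool_pos: [537.4, 152.6, 46.8]
tcp_rot: [3.142, 0.001, 2.462]
contact_force: [-0.6, -0.9, 1.7]
grip_width: 0.6
finger_force: 0.6
[-6.4 -0.5 46.8]
```

```bash
python3 -m jog '[[0,0,1.5,0,0,0],[0,0,1,0,0,0],[0,0,0,0,0,0],[0,0,0,0,0,0]]'
python3 -m jog '[[0,0,-30,0,0,0],[0,0,-40,0,0,0],[10,0,-45,0,0,0],[10,-5,-45,0,0,0],[0,0,-20,0,0,0],[0,0,0,0,0,0]]'
python3 - <<'E'
from fit import *
print(loc(bot.get_obs()['tool_pos']))
im=bot.capture("side"); x0,y0=230,150; c=im[y0:y0+150,x0:x0+200]; cv2.imwrite("pics/s3.png",cv2.resize(c,None,fx=4,fy=4,interpolation=cv2.INTER_CUBIC)[:,:,::-1])
E
```

```text
time: 7.2
tool_pos: [537.5, 152.7, 46.2]
tcp_rot: [3.141, 0.001, 2.462]
contact_force: [-5.7, -0.9, 18.4]
grip_width: 0.5
finger_force: 9.1
time: 7.8
tool_pos: [520.0, 161.8, 227.8]
tcp_rot: [3.136, 0.005, 2.462]
contact_force: [0.3, 0.8, -0.3]
grip_width: 0.1
finger_force: 0.0
[-25.7  -4.3 227.8]
```

View pics/s3.png

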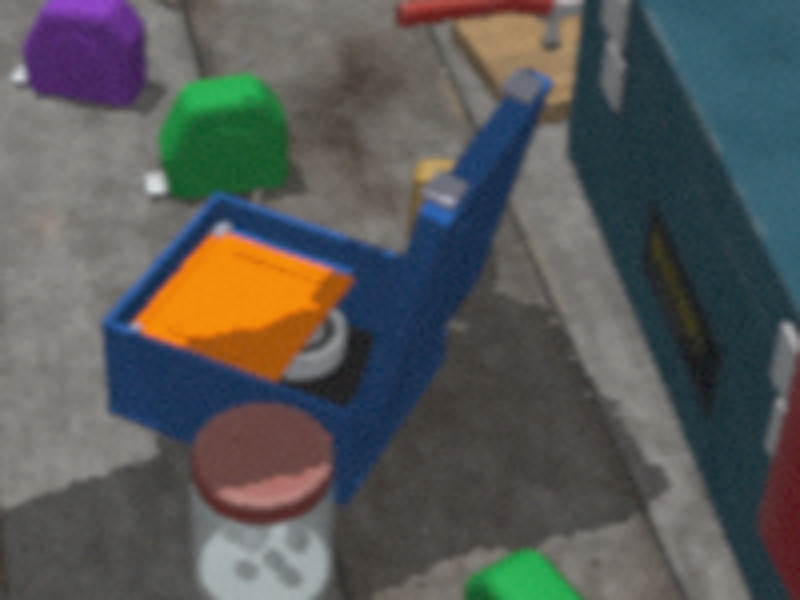

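The flap lies flat at crop (245,300), with the bearing beneath it at (320,350). The lid is still open at (470,190), and the jar is undisturbed at (262,460). Next I'll go over the lid and come down behind its free edge.

```bash
python3 -m jog '[[-15,-2,-5,0,0,0],[-30,-4,-5,0,0,0],[-35,-5,0,0,0,0],[-35,-5,0,0,0,0],[-25,-5,0,0,0,0],[-10,0,0,0,0,0],[0,0,0,0,0,0],[0,0,10,0,0,0]]'
python3 - <<'E'
from fit import *
o=bot.get_obs();print(loc(o['tool_pos']),o['tcp_rot'],o['joint_positions'])
E
```

```text
time: 8.65
tool_pos: [622.1, 51.2, 224.2]
tcp_rot: [3.141, 0.001, 2.462]
contact_force: [-0.0, 0.5, -1.3]
grip_width: 0.0
finger_force: 0.0
[123.3 -25.8 224.2] [3.14068490e+00 6.72967973e-04 2.46195095e+00] [-4.07266947e-02  5.28691167e-01  1.23307784e+00  3.33515903e-04
  1.37874212e+00 -9.31945102e-01]
```

```bash
python3 -m jog '[[0,0,15,0,0,0],[0,0,20,0,0,0],[0,0,20,0,0,0],[0,0,8,0,0,0],[0,0,0,0,0,0]]'
python3 - <<'E'
from fit import *
o=bot.get_obs();print(loc(o['tool_pos']))
im=bot.capture("scene"); x0,y0=280,100; c=im[y0:y0+150,x0:x0+200]; cv2.imwrite("pics/s4.png",cv2.resize(c,None,fx=4,fy=4,interpolation=cv2.INTER_CUBIC)[:,:,::-1])
E
```

```text
time: 9.15
tool_pos: [620.7, 51.7, 159.6]
tcp_rot: [-3.14, -0.003, 2.463]
contact_force: [-0.4, 0.3, -0.1]
grip_width: 0.9
finger_force: 0.0
[121.9 -26.3 159.6]
```

View pics/s4.png

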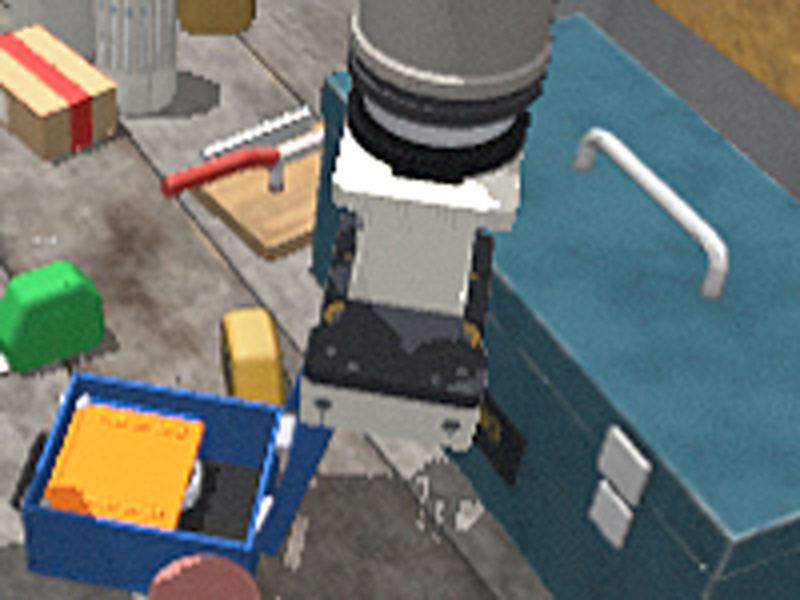

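```bash
python3 -m jog '[[8,0,0,0,0,0],[8,0,0,0,0,0],[8,0,0,0,0,0],[8,0,0,0,0,0],[6,0,0,0,0,0],[6,0,0,0,0,0],[6,0,0,0,0,0],[6.5,0,0.8,0,0,0],[6.5,0,0.9,0,0,0],[6.5,0,1,0,0,0]]'
python3 - <<'E'
from fit import *
o=bot.get_obs();print(loc(o['tool_pos']))
E
```

```text
time: 10.2
tool_pos: [567.4, 94.8, 158.2]
tcp_rot: [-3.141, -0.0, 2.462]
contact_force: [1.8, -0.6, 1.0]
grip_width: 0.4
finger_force: 1.1
[ 53.3 -26.4 158.2]
```

```bash
python3 -m jog '[[7,0,2,0,0,0],[7,0,2.2,0,0,0],[6.5,0,2.6,0,0,0],[6,0,3,0,0,0],[6,0,3.4,0,0,0],[5.5,0,3.8,0,0,0],[5,0,4.2,0,0,0],[5,0,4.6,0,0,0],[5,0,4.8,0,0,0],[4,0,5.2,0,0,0],[4,0,5.5,0,0,0],[4,0,5.6,0,0,0]]'
python3 - <<'E'
from fit import *
o=bot.get_obs();print(loc(o['tool_pos']))
E
```

```text
time: 11.4
tool_pos: [517.0, 135.5, 110.9]
tcp_rot: [-3.141, -0.0, 2.462]
contact_force: [-0.1, -0.1, 0.7]
grip_width: 0.7
finger_force: 0.6
[-11.4 -26.7 110.9]
```

```bash
python3 -m jog '[[3,0,6,0,0,0],[3,0,6,0,0,0],[2.5,0,6,0,0,0],[1.5,4,6.5,0,0,0],[1.5,4,6.5,0,0,0],[1.5,4,5,0,0,0],[0,0,2,0,0,0],[0,0,0,0,0,0]]'
python3 - <<'E'
from fit import *
o=bot.get_obs();print(loc(o['tool_pos']))
E
```

```text
time: 12.2
tool_pos: [515.0, 153.4, 74.1]
tcp_rot: [3.141, 0.0, 2.462]
contact_force: [-2.9, 0.3, 9.0]
grip_width: 0.7
finger_force: 4.5
[-24.2 -14.   74.1]
```

```bash
python3 -m jog '[[0,0,1.5,0,0,0],[0,0,0,0,0,0],[0,0,0,0,0,0],[0,0,0,0,0,0]]'
python3 -m jog '[[0,0,-20,0,0,0],[0,0,-40,0,0,0],[20,0,-40,0,0,0],[40,0,-40,0,0,0],[40,0,0,0,0,0],[0,0,0,0,0,0]]'
python3 - <<'E'
from fit import *
im=bot.capture("side"); x0,y0=230,150; c=im[y0:y0+150,x0:x0+200]; cv2.imwrite("pics/s5.png",cv2.resize(c,None,fx=4,fy=4,interpolation=cv2.INTER_CUBIC)[:,:,::-1])
E
```

```text
time: 12.6
tool_pos: [515.1, 153.4, 74.0]
tcp_rot: [3.14, 0.001, 2.462]
contact_force: [-6.7, -0.6, 19.3]
grip_width: 0.4
finger_force: 9.8
time: 13.2
tool_pos: [438.1, 215.2, 208.4]
tcp_rot: [3.14, -0.0, 2.465]
contact_force: [-0.0, -0.5, -0.8]
grip_width: 0.5
finger_force: 0.0
```

View pics/s5.png

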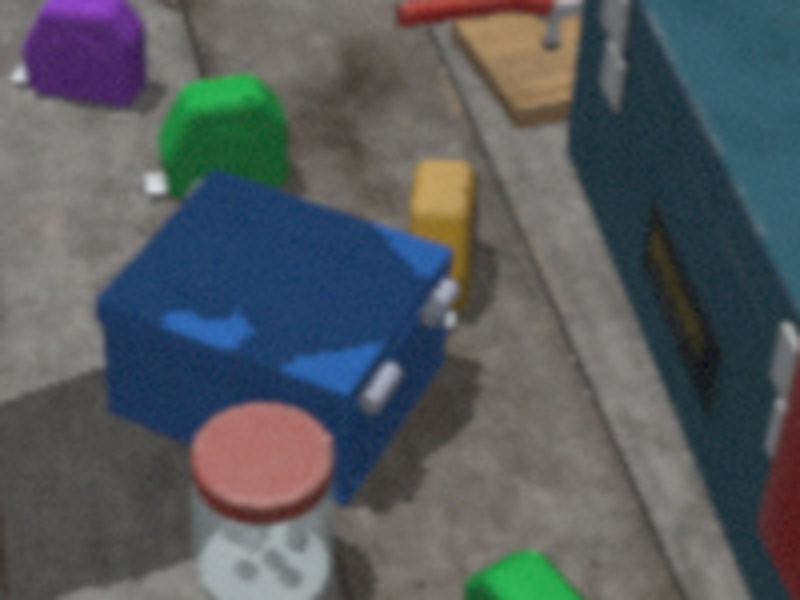

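The lid is fully shut at crop (275,280). The jar (262,460) and tape measure (443,220) haven't moved, and the gripper is clear.

```bash
python3 -c "
from plant import bot; print(bot.close_job())"
```

```text
the job is handed in; nothing more can be done
None
```

I folded the flap flat, then shut the lid over it, and handed the job in at about 13 s; the last picture shows the jar and tape measure unmoved, but no verdict came back and the bearing and spark plug can't be seen under the closed lid.

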